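# Fit the grinding drum on the glass edge grinder and shut its guard

## Task

On the glass edge grinder, slide the taller of the two loose grinding drums down over the upright spindle until it sits fully home on the collar; lower it gently all the way, do not let it drop, and let go of it. Then push the hinged guard door shut until its spring catch snaps in and holds it fully closed. Leave the short drum, the wrench and the two glass paperweights where they are.

Things in the scene. Friction and masses are not known exactly. Their poses are not given: they have to be found in the camera images.
- tall_drum: The drum to fit: a plain dark steel sleeve with bright end rims, 50 mm outside diameter, 80 mm tall, straight through bore 24 mm in diameter, about 0.35 kg, standing upright on the bench. Origin: centre of its underside; z is its axis, up. It stands 100 mm or more from the short drum, centre to centre.
- tall_drum_mid (a point): Centre of the tall drum, on its axis, 40 mm above its underside.
- short_drum: A spare drum to leave alone, like the tall one but 64 mm in diameter and only 42 mm tall, standing upright on the bench. The two may stand in either place. Origin: centre of its underside.
- grinder: Fixed bench grinder: grey plinth 360 x 280 x 60 mm, an upright spindle inside an open-topped aluminium guard (three walls and a door, 230 x 230 mm inside, rim 160 mm above the bench), a motor housing 150 mm high behind. Origin: on the spindle axis at bench height; z up; its -x points out through the door opening, +y to the hinge side. The shut door lies along x = -120 mm of this frame.
- spindle_seat (a point): On the spindle's axis, on top of the collar on which the drum must sit, 72 mm above the bench. The collar is 44 mm in diameter and 12 mm high. Axes as the grinder's.
- spindle_tip (a point): Top end of the spindle, 98 mm above the seat (170 mm above the bench). The spindle is 20 mm in diameter, its last 12 mm taper to 10 mm. With the drum home, the tip stands 18 mm proud of the drum.
- guard_door (a joint): Opening angle of the guard door, rad: 0 is shut against its stop, larger is farther open, outward (to the grinder's -x), about an upright hinge. It swings lightly (0.06 N m) and stays where left. At 0.095 rad it meets the spring catch, which takes a push of about 5 N near the free edge; from about 0.04 rad on it snaps shut and is held by about 3 N.
- guard_door_hinge (a point): Upright hinge axis at the door's mid height, 111 mm above the bench, at x = -120, y = +115 mm of the grinder's frame. The door: flat panel 225 mm wide, 6 mm thick, centred on the hinge, from 63 to 161 mm above the bench. At angle a it runs from the hinge along (-sin a, -cos a) of the grinder's frame; its outer face looks along (-cos a, +sin a).
- guard_door_edge (a point): Top corner of the door's free edge, on the outer face, 225 mm from the hinge, 160 mm above the bench.
- paperweight_a: Amber glass dome paperweight, 72 mm across and 64 mm tall, loose. Leave it. Origin: centre of its underside.
- paperweight_b: Green glass dome paperweight, 61 mm across and 54 mm tall, loose. Leave it. Origin: centre of its underside.
- wrench: Steel wrench 180 mm long lying flat on the bench along its own x. Leave it.
Mind the look-alikes: they are no part of the job. What is shaped like the tall_drum but pink or purple is not meant.

How it is judged:
On the way, in this order (a step that is already met when the one before it is completed fails the run):
1. the tall drum sits home on the spindle's collar, let go (horizontal distance between tall_drum_mid and spindle_seat below 0.005 m and z of tall_drum_mid in the frame of spindle_seat between 0.036 and 0.0435 m and angle between the z axis of tall_drum and the z axis of spindle_seat, either way round below 0.06 rad and contact force between the fingers and tall_drum below 0.2 N and linear speed of tall_drum below 0.02 m/s), for 0.2 s.
2. the guard door is shut on its catch (value of joint guard_door below 0.025 rad), for 0.2 s.
At the end, for the whole second after the job is handed in: The tall drum is at rest on the spindle, its axis within 5 mm and 0.06 rad of the spindle's, its end on the collar to within about 4 mm; the guard door is shut on its catch (under 0.025 rad) (horizontal distance between tall_drum_mid and spindle_seat below 0.005 m and z of tall_drum_mid in the frame of spindle_seat between 0.036 and 0.0435 m and angle between the z axis of tall_drum and the z axis of spindle_seat, either way round below 0.06 rad and value of joint guard_door below 0.025 rad and linear speed of tall_drum below 0.01 m/s); the robot touches nothing.
It fails at once if the tall drum drops down the spindle (faster than 0.45 m/s) (horizontal distance between tall_drum_mid and spindle_tip below 0.012 m and z of tall_drum_mid in the frame of spindle_seat below 0.137 m and linear speed of tall_drum above 0.45 m/s).
It fails at once if the short drum is moved more than 20 mm (distance of short_drum from where it was at the start of the episode above 0.02 m).
It fails at once if the paperweight a is moved more than 20 mm (distance of paperweight_a from where it was at the start of the episode above 0.02 m).
It fails at once if the paperweight b is moved more than 20 mm (distance of paperweight_b from where it was at the start of the episode above 0.02 m).
It fails at once if the wrench is moved more than 20 mm (distance of wrench from where it was at the start of the episode above 0.02 m).
It also fails if it takes over 67 s, if anything falls off the work surface, if the arm or the gripper's body presses on something with over 40 N, if the wrist force passes 120 N, or if a joint passes its speed limit or range.

## Robot

A 7-joint arm with a two-finger parallel gripper is mounted at the origin on the work surface. World frame = base frame: x ahead of the robot, y to its left, z up, the work surface at z = 0. Lengths are in m, angles in rad, forces in N, time in s.
With the tool pointing down it reaches from about 0.4 to 0.85 m from the base axis. Payload 10.4 kg.
Tool frame: the origin (TCP) lies midway between the tips of the shut fingers; the grasp point (between the pads) lies 19 mm behind it; z points along the fingers, y is the line along which they close (so a half turn about z gives the same grasp; the last joint's range is limited). The gripper opens to 87 mm and grips with 3 to 60 N. Pads are 19 mm wide; open, the fingers measure 117 mm over their backs; the gripper's body (75 mm by 190 mm) begins 51 mm behind the grasp point.
Start: joints at [-1.134, 0.332, -0.065, 1.46, 0.022, 1.35, -0.088], TCP at [0.277, 0.56, 0.223] pointing down, gripper open.
Joint ranges: [-2.6, 2.6], [-0.5, 2.12], [-1.47, 1.34], [0.16, 2.42], [-1.27, 4.41], [0.06, 2.06], [-2.6, 2.6]. Speed limits (rad/s): [2.22, 2.22, 2.79, 2.79, 3.14, 3.14, 3.14].

## Interface

Orientations are given as a unit quaternion [x, y, z, w].
In Python, from bench import r gives the robot as it stands.
- The arm moves only by the tool arm_command, never from a script. Its argument "moves" is one flat list of numbers, 4 for each row, row after row: the shift along the tool's x, y, z in cm, then the turn about the tool's z in degrees. A call has 1 to 12 rows; each row shifts and turns the commanded pose from where the row before left it, along the tool's axes as they then stand; what a row does not reach is not made up. A row lasts 1/12 s, in which the tool goes at most 41.7 mm and 7.16 degrees, less where a joint would pass 70% of its speed; a pose out of reach is approached as far as the arm can. A call with a gripper value outside its range is refused whole. "fingers" is the opening in per cent of the stroke, from 0 (shut) to 100 (fully open), set as the call begins (left out, the last holds). The fingers move at their own pace and stop on an object; "squeeze" is the grip in N (left out, the last holds). Time passes only in rows, so rows that do not move let the fingers close. It gives the time, the measured TCP pose, the force, the opening and the grip force at its end, in the units of the state.
- r.read_state(): the state, without advancing time (a new reading comes with each control period).
- r.camera(name): name is "scene" or "top" or "wrist"; returns the picture (400x640x3 uint8, red, green, blue); there is no depth.
- r.camera_info(name): a dict with "fx", "fy", "cx", "cy" (pixels), "k1" (the pictures are not rectified: a ray, as slopes to the right and down, at radius r is drawn at 1 + k1 r^2 times it, then the intrinsics apply), "origin" and "attitude" of the camera in the world. Camera axes: x right, y up, looking along -z (the intrinsics and any distortion apply to the point x, -y, -z); pixel columns grow to the right and rows downward; lengths in m; the calibration is good to about 2 mm. A picture is of the moment at which its call begins: read the wrist's pose just before it. camera_info takes no time and is no camera call; for the wrist camera it gives the pose at the moment of the call.
- r.close_job(): hands the job in; it is judged then, once.
The state is a dict: "time": time; "joint_positions": joint angles; "joint_vel": joint speeds; "joint_torque": joint torques, N m; "ee_pos": TCP position; "eef_rot": TCP orientation; "ft_force": force on the tool from outside, world axes, zero at the start; "torque": the same for the moment, N m; "width": finger opening in m; "grip_force": force on a finger pad.
Only numpy, scipy, OpenCV 4.12 (cv2) and the standard library are available. Lean on these libraries where they do the work, as an engineer would, in place of code of your own. Each camera call takes 0.05 s, during which the arm holds its last target. There are 200 camera calls.

## Working session

There is one attempt and no reset: what is moved stays moved. The work goes in short steps, Python scripts to look and compute and a tool call to move; the robot and the scene stay as the last step left them, time stands still between calls to the robot, and variables do not carry over. Pictures are saved under pics/ and viewed, at most 10 in all, crops included, and the job is handed in when it is done.

Besides the shell and the picture viewer there is one more tool, called after "Call:" as name(argument=value, ...) on one line, values as JSON. arm_command: Moves the arm, as the interface text tells. Its arguments: {"type":"object","properties":{"moves":{"type":"array"},"fingers":{"type":"number"},"squeeze":{"type":"number"}},"required":["moves"]}

```bash
mkdir -p pics; ls; python3 - <<'E'
from bench import r
import cv2,numpy as np
for n in("scene","top"):
    print(n,r.camera_info(n)); cv2.imwrite(f"pics/{n}0.png",r.camera(n)[:,:,::-1])
s=r.read_state();print(s)
E
```

```text
pics
scene {'fx': 445.1141961566678, 'fy': 445.1141961566678, 'cx': 314.67648797165, 'cy': 199.77589535326533, 'k1': -0.11514047046432835, 'origin': array([ 1.55058179, -0.30842388,  0.79263229]), 'attitude': array([0.36771345, 0.301823  , 0.55474646, 0.68260242])}
top {'fx': 415.49818074860053, 'fy': 415.49818074860053, 'cx': 323.1451105429535, 'cy': 189.30402187325032, 'k1': -0.07318967808173157, 'origin': array([ 0.45333905, -0.0714821 ,  1.26583766]), 'attitude': array([ 0.02314908, -0.04084027, -0.70435488,  0.70829401])}
{'time': 0.1, 'joint_positions': array([-1.13359063,  0.33281095, -0.06469944,  1.46085902,  0.02158841,
        1.34987087, -0.08851214]), 'joint_vel': array([ 0.0009394 , -0.00162816,  0.00244076, -0.00199242,  0.00075433,
        0.00094359,  0.00116349]), 'joint_torque': array([ 9.46139517e-04, -6.24547148e+01,  2.42370134e-02, -3.90718138e+01,
       -6.13460178e-02,  3.64597770e-02,  8.96815141e-05]), 'ee_pos': array([0.27720772, 0.55978367, 0.22183126]), 'eef_rot': array([ 2.27880917e-01,  9.73688808e-01, -6.14859433e-04, -1.21110681e-04]), 'ft_force': array([-0.85973087, -0.63235494, -0.67761813]), 'torque': array([-0.00035327, -0.06060607, -0.0419275 ]), 'grip_force': 0.0, 'width': 0.08706920610093512}
```

View pics/scene0.png

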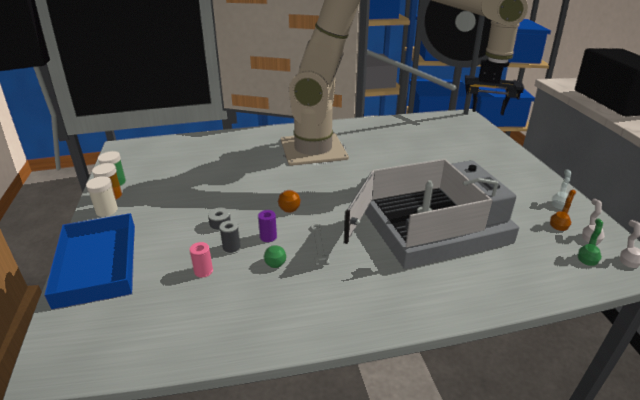

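View pics/top0.png

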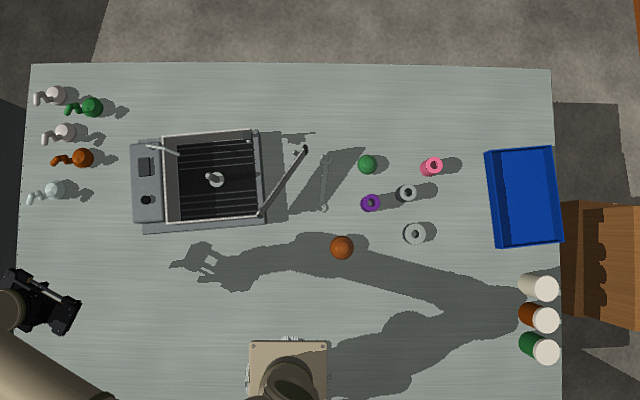

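Top view shows the tall drum at about (408,192), the short drum at (414,233), the spindle at about (215,180), and the open door running from hinge (260,214) to edge (305,149). The scene view confirms which drum is tall: it stands at (229,236). Next I'll zoom in to measure.

```bash
cat > h.py <<'E'
import numpy as np,cv2
from scipy.spatial.transform import Rotation as R
from bench import r
def ray(i,u,v):
    p=np.array([(u-i["cx"])/i["fx"],(v-i["cy"])/i["fy"]]);q=p.copy()
    for _ in range(20): q=p/(1+i["k1"]*(q@q))
    d=R.from_quat(i["attitude"]).apply([q[0],-q[1],-1]);return np.array(i["origin"]),d
def onz(i,u,v,z):
    o,d=ray(i,u,v);return o+d*(z-o[2])/d[2]
def proj(i,P):
    c=R.from_quat(i["attitude"]).inv().apply(np.array(P)-i["origin"]);q=np.array([c[0],-c[1]])/-c[2]
    q=q*(1+i["k1"]*(q@q));return q*[i["fx"],i["fy"]]+[i["cx"],i["cy"]]
E
python3 - <<'E'
from h import *
i=r.camera_info("top");s=r.camera_info("scene")
for n,u,v,z in[("tall",408,192,.08),("short",414,233,.042),("tip",215,178,.17),("hinge",260,214,.16),("edge",306,149,.16),("purple",370,203,.08),("pink",432,166,.08),("amber",342,247,.04),("green",367,163,.03),("wrench1",326,158,0),("wrench2",323,210,0)]:
    p=onz(i,u,v,z);print(n,p.round(3),"scene px",proj(s,p).round(0))
a=cv2.imread("pics/top0.png")[120:260,125:325];b=cv2.imread("pics/top0.png")[140:260,320:460]
c=cv2.imread("pics/scene0.png")[150:290,180:480]
f=lambda x,k:cv2.resize(x,None,fx=k,fy=k,interpolation=cv2.INTER_CUBIC)
A=f(a,2);B=f(b,280/120);m=np.hstack([A,B]);C=f(c,2.4)
W=max(m.shape[1],C.shape[1]);pad=lambda x:cv2.copyMakeBorder(x,0,0,0,W-x.shape[1],0)
cv2.imwrite("pics/crop0.png",f(np.vstack([pad(m),pad(C)]),.9))
print(A.shape,B.shape,C.shape)
E
```

```text
tall [ 0.555 -0.346  0.08 ] scene px [228. 225.]
short [ 0.437 -0.371  0.042] scene px [219. 213.]
tip [0.581 0.188 0.17 ] scene px [421. 180.]
hinge [0.487 0.068 0.16 ] scene px [369. 171.]
edge [ 0.663 -0.052  0.16 ] scene px [344. 210.]
purple [ 0.523 -0.236  0.08 ] scene px [267. 213.]
pink [ 0.631 -0.418  0.08 ] scene px [201. 246.]
amber [ 0.395 -0.158  0.04 ] scene px [288. 198.]
green [ 0.646 -0.234  0.03 ] scene px [274. 255.]
wrench1 [ 0.665 -0.111  0.   ] scene px [321. 262.]
wrench2 [ 0.505 -0.103  0.   ] scene px [312. 227.]
(280, 400, 3) (280, 327, 3) (336, 720, 3)
```

View pics/crop0.png

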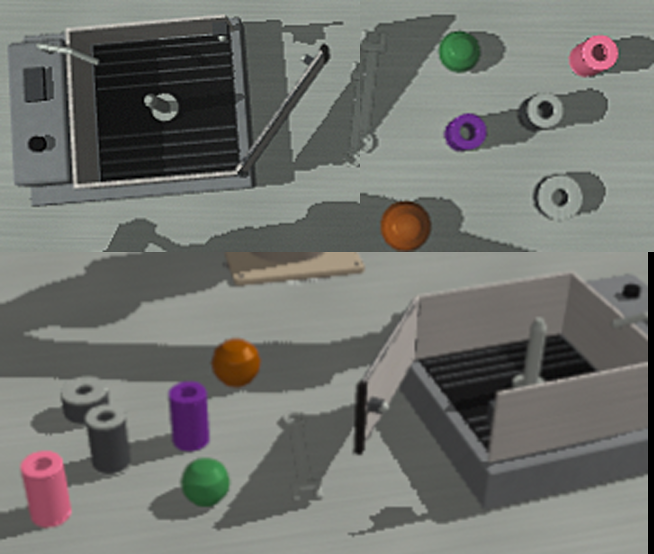

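The crop shows the spindle tip (top view) at about (208,175.5), the collar at (215.5,179.4) and the tall drum rim at (407.6,193). In the scene view the tip is at about (429,182). Now I'll refine these numerically.

```bash
cat >> h.py <<'E'
def tri(*ur):
    A=np.zeros((3,3));b=np.zeros(3);L=[ray(*u) for u in ur]
    for o,d in L:
        d=d/np.linalg.norm(d);M=np.eye(3)-np.outer(d,d);A+=M;b+=M@o
    p=np.linalg.solve(A,b);return p,[np.linalg.norm(np.cross(p-o,d/np.linalg.norm(d))) for o,d in L]
def totool(st,dp): return R.from_quat(st["eef_rot"]).inv().apply(dp)*100
E
python3 - <<'E'
from h import *
i=r.camera_info("top");s=r.camera_info("scene")
T=cv2.imread("pics/top0.png");g=cv2.cvtColor(T,cv2.COLOR_BGR2GRAY).astype(int)
sat=T.max(2).astype(int)-T.min(2)
np.set_printoptions(linewidth=250)
print("drum");print(g[182:204,397:419])
print("spindle");print(g[168:190,200:226])
G=cv2.cvtColor(cv2.imread("pics/scene0.png"),cv2.COLOR_BGR2GRAY)
print("tip scene");print(G[176:216:2,418:440])
print(tri((i,208.3,175.5),(s,429,182)));print(onz(i,215.5,179.4,.072),onz(i,208.3,175.5,.17))
E
```

```text
drum
[[148 148 148 147 148 146 144 147 149 146 146 147 148 146 147 147 146 146 147 148 147 147]
 [146 148 146 146 149 148 152 145 146 146 147 145 149 143 145 148 149 150 150 151 149 153]
 [148 153 152 153 156 149 145 123 134 144 135 139 147 129 134 146 148 150 150 151 152 153]
 [146 144 150 144 137 105  82 129 147 150 151 154 153 151 150 119  85  76  75  75  78  78]
 [154 153 149 111  59 116 154 152 154 155 158 158 153 152 152 152 143 101  86  88  89  87]
 [154 116  50  36 100 149 156 157 161 154 151 151 155 160 159 152 151 127  97  86  88  87]
 [109  43  32  96 155 163 157 159 153 104  57  50  82 137 159 157 154 154 126  88  88  88]
 [ 57  42  38 131 173 161 158 152  95  29  25  28  29  43 126 161 157 156 155 104  85  87]
 [ 45  48  62 137 167 158 162 107  29  29  33  36  30  42  72 150 162 153 155 105  79  85]
 [ 51  52  86 146 164 159 159 108  45  40  35  34  32  45  37 147 163 151 154 119  88  85]
 [ 56  49  88 150 164 158 159 120  84  59  35  34  36  29  31 175 176 151 152 119  89  88]
 [ 53  52  85 150 167 155 157 119  87  69  41  33  33  27  33 166 174 152 154 119  88  88]
 [ 
[... 4589 characters left out ...]
 96  98 100  97  59  28  23  21  19  19  16  14  15  15]
 [ 46  53  71  78  74  81  90  95  97  98 102  75  33  13  13  15  15  15  16  13  15  12]
 [113 143 149 138 106  86  91  95  97  97 110 128 103  55  22  10  12  15  25  29  50  54]
 [ 97  97  87  82  80  85  91  97  98 103 124 144 157 151 132 150 155 156 148 136 148 139]
 [ 85 102 118 124 133 151 159 162 155 147 146 134 128 125 120 120 116 113 112 112 114 113]
 [139 133 128 123 118 116 113 112 112 112 113 114 114 115 114 114 114 115 115 115 114 113]]
(array([0.58864083, 0.20866823, 0.16514218]), [np.float64(0.0011543388664660148), np.float64(0.0011543388664660447)])
[0.58844301 0.20992087 0.072     ] [0.58764399 0.20630737 0.17      ]
```

```bash
python3 - <<'E'
from h import *
i=r.camera_info("top");s=r.camera_info("scene")
print("tip",onz(i,207.2,175.3,.17),tri((i,207.2,175.3),(s,428.8,181.5)))
print("collar",onz(i,216.2,179.4,.072))
d=onz(i,407.7,192.4,.08);print("drum",d)
st=r.read_state();print(totool(st,np.array([d[0],d[1],.2])-st["ee_pos"]),totool(st,np.array([.588,.208,.3])-st["ee_pos"]))
w=r.camera_info("wrist");print(totool(st,w["origin"]-st["ee_pos"]),w["fx"],R.from_quat(st["eef_rot"]).inv().apply(R.from_quat(w["attitude"]).apply([[1,0,0],[0,0,-1]])))
E
```

```text
tip [0.58816041 0.20925718 0.17      ] (array([0.5884055 , 0.20965681, 0.16680232]), [np.float64(0.0004282722501356977), np.float64(0.00042827225013576133)])
collar [0.58845601 0.20789199 0.072     ]
drum [ 0.55375342 -0.34529175  0.08      ]
[-64.94684756 -68.83240775   2.27222681] [-43.46281896 -17.74249576  -7.79272782]
[  8.13178476  -0.04422335 -16.24818468] 285.8994993795966 [[-7.78716118e-05  9.99999995e-01 -5.92681900e-05]
 [-2.93737583e-01  3.37798200e-05  9.55886097e-01]]
```

Call:
arm_command(moves=[-3.6, -1.5, -0.3, 0, -3.6, -1.5, -0.3, 0, -3.6, -1.5, -0.3, 0, -3.6, -1.5, -0.3, 0, -3.6, -1.5, -0.3, 0, -3.6, -1.5, -0.3, 0, -3.6, -1.5, -0.3, 0, -3.6, -1.5, -0.3, 0, -3.6, -1.5, -0.3, 0, -3.6, -1.5, -0.3, 0, -3.6, -1.5, -0.3, 0, -3.6, -1.5, -0.3, 0])

```text
time: 1.1
ee_pos: [0.5854, 0.2054, 0.2585]
eef_rot: [0.228, 0.974, -0.0, -0.0]
ft_force: [0.2, 0.0, 0.1]
width: 0.0873
grip_force: 0.0
```

Call:
arm_command(moves=[0, 0, 0, 0, 0, 0, 0, 0])

```text
time: 1.27
ee_pos: [0.5859, 0.2042, 0.2581]
eef_rot: [0.23, 0.973, -0.001, 0.0]
ft_force: [0.1, 0.3, -0.9]
width: 0.0872
grip_force: 0.0
```

```bash
python3 - <<'E'
from h import *
st=r.read_state();w=r.camera_info("wrist");im=r.camera("wrist")[:,:,::-1].copy()
print(st["time"],st["ee_pos"],st["eef_rot"],st["joint_positions"],st["joint_vel"].max())
for P in([.5883,.2086,.17],[.5883,.2086,.072]):
    p=proj(w,P);print(p)
cv2.imwrite("pics/w1.png",im)
import pickle;pickle.dump((w,st),open("w1.pkl","wb"))
d=np.array([.5538,-.3453,.2]);print(totool(st,d-st["ee_pos"]))
E
```

```text
1.2667 [0.58590498 0.20415113 0.25809934] [ 2.30278208e-01  9.73124656e-01 -5.90377533e-04  4.45594844e-05] [-0.57581619  0.30520591  0.21258106  1.43136632 -0.06321151  1.41239629
  0.7433051 ] 0.016462581329657125
[325.25045381 204.76328161]
[323.74230733 180.48365739]
[-21.75314328 -50.55013125   5.87478528]
```

View pics/w1.png

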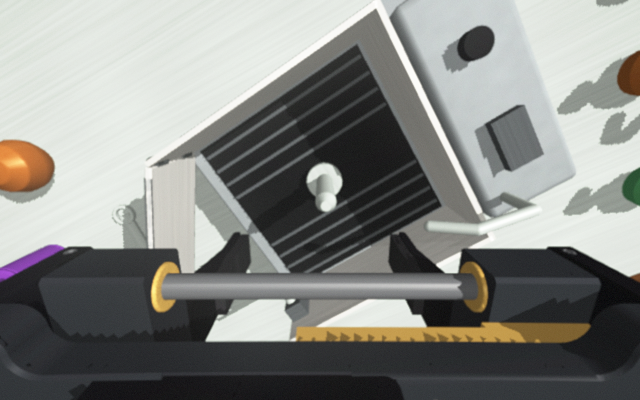

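The wrist view shows the spindle tip at about (325,203) and the collar at (323,180). My prediction was (325,205) and (324,180.5), so the spindle position is confirmed.

Call:
arm_command(moves=[-1.6, -3.6, 0.2, 0, -1.6, -3.6, 0.2, 0, -1.6, -3.6, 0.2, 0, -1.6, -3.6, 0.2, 0, -1.6, -3.6, 0.2, 0, -1.6, -3.6, 0.2, 0, -1.6, -3.6, 0.2, 0, -1.6, -3.6, 0.2, 0, -1.6, -3.6, 0.2, 0, -1.6, -3.6, 0.2, 0, -1.6, -3.6, 0.2, 0, -1.6, -3.6, 0.2, 0])

```text
time: 2.32
ee_pos: [0.5651, -0.265, 0.2343]
eef_rot: [0.226, 0.974, 0.001, -0.0]
ft_force: [0.8, 0.3, 0.0]
width: 0.0872
grip_force: 0.0
```

Call:
arm_command(moves=[-1.3, -3.5, 1.0, 0, -1.3, -3.5, 1.0, 0, 0, 0, 0, 0, 0, 0, 0, 0, 0, 0, 0, 0])

```text
time: 2.73
ee_pos: [0.558, -0.3376, 0.2141]
eef_rot: [0.227, 0.974, 0.001, -0.0]
ft_force: [1.2, 1.1, -0.0]
width: 0.087
grip_force: 0.0
```

```bash
python3 - <<'E'
from h import *
st=r.read_state();w=r.camera_info("wrist");im=r.camera("wrist")[:,:,::-1].copy()
print(st["time"],st["ee_pos"],st["eef_rot"],st["joint_positions"],st["joint_vel"].max())
P=[.5538,-.3453,.08];print(proj(w,P))
cv2.imwrite("pics/w2.png",im)
import pickle;pickle.dump((w,st),open("w2.pkl","wb"))
print(totool(st,np.array([.5538,-.3453,.043])-st["ee_pos"]))
E
```

```text
2.7333 [ 0.5579817  -0.33761077  0.21410854] [ 2.26894459e-01  9.73919074e-01  6.97862149e-04 -2.33792200e-04] [ 0.11167589  0.42201587  0.4974158   1.41747159 -0.20269227  1.35361401
  1.7290268 ] 0.0021201920004665408
[311.26035052 191.2282176 ]
[ 0.02207487 -0.89600814 17.10976622]
```

View pics/w2.png

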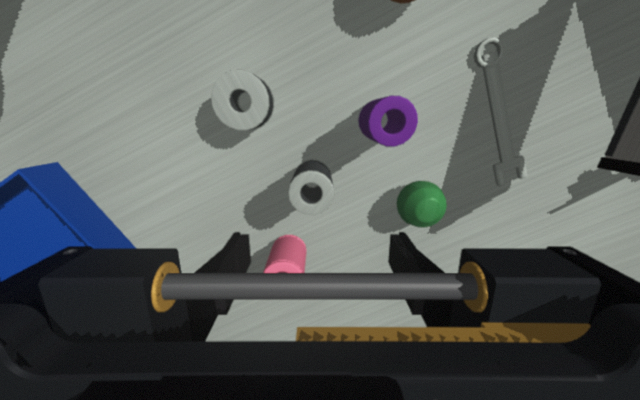

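The wrist view shows the tall drum's rim centred at about (311.5,192), against a prediction of (311.3,191.2). The purple and pink drums are clear of the fingers. I'll descend and grip.

Call:
arm_command(moves=[0, -0.9, 1, 0, 0, 0, 3, 0, 0, 0, 3, 0, 0, 0, 3, 0, 0, 0, 3, 0, 0, 0, 2, 0, 0, 0, 1.1, 0, 0, 0, 1.0, 0, 0, 0, 0, 0, 0, 0, 0, 0])

```text
time: 3.62
ee_pos: [0.5536, -0.3476, 0.0442]
eef_rot: [0.228, 0.974, -0.0, 0.0]
ft_force: [0.1, -0.6, -0.2]
width: 0.0871
grip_force: 0.0
```

Call:
arm_command(moves=[0, 0, 0, 0, 0, 0, 0, 0, 0, 0, 0, 0, 0, 0, 0, 0, 0, 0, 0, 0, 0, 0, 0, 0, 0, 0, 0, 0, 0, 0, 0, 0], fingers=45, squeeze=25)

```text
time: 4.28
ee_pos: [0.5535, -0.3472, 0.0437]
eef_rot: [0.228, 0.974, 0.0, 0.0]
ft_force: [1.0, 2.3, 2.0]
width: 0.0498
grip_force: 25.0
```

Call:
arm_command(moves=[0, 0, -1, 0, 0, 0, -3, 0, 0, 0, -4, 0, 0, 0, -4, 0, 0, 0, -4, 0, 0, 0, -3, 0, 0, 0, -1.5, 0, 0, 0, 0, 0, 0, 0, 0, 0], squeeze=30)

```text
time: 5.03
ee_pos: [0.553, -0.3477, 0.2485]
eef_rot: [0.228, 0.974, -0.0, 0.0]
ft_force: [0.0, 0.4, -4.2]
width: 0.0499
grip_force: 30.0
```

```bash
python3 - <<'E'
from h import *
st=r.read_state();print(st["ee_pos"],st["width"],st["grip_force"],st["ft_force"])
print(totool(st,np.array([.5883,.2086,.255])-st["ee_pos"]))
E
```

```text
[ 0.55296021 -0.34770372  0.24847401] 0.04990188004610248 29.95668786825263 [ 0.00863887  0.43600461 -4.17765351]
[21.5355134  51.4144185  -0.65761481]
```

Call:
arm_command(moves=[0.6, 1.5, -0.1, 0, 1.3, 3.1, -0.1, 0, 1.3, 3.1, -0.1, 0, 1.3, 3.1, -0.1, 0, 1.3, 3.1, -0.1, 0, 1.3, 3.1, -0.1, 0, 1.3, 3.1, 0, 0, 1.3, 3.1, 0, 0, 1.3, 3.1, 0, 0, 1.3, 3.1, 0, 0, 1.3, 3.1, 0, 0, 1.3, 3.1, 0, 0])

```text
time: 6.03
ee_pos: [0.5763, 0.0391, 0.252]
eef_rot: [0.228, 0.974, -0.001, -0.002]
ft_force: [0.7, -0.6, -3.9]
width: 0.0501
grip_force: 30.0
```

Call:
arm_command(moves=[1.3, 3.1, 0, 0, 1.3, 3.1, 0, 0, 1.3, 3.1, 0, 0, 1.3, 3.1, 0, 0, 0.8, 2.0, 0, 0, 0.5, 1.4, 0, 0, 0, 0, 0, 0, 0, 0, 0, 0, 0, 0, 0, 0, 0, 0, 0, 0])

```text
time: 6.87
ee_pos: [0.5897, 0.206, 0.2542]
eef_rot: [0.229, 0.973, -0.001, -0.0]
ft_force: [0.2, -0.1, -3.2]
width: 0.0494
grip_force: 30.0
```

```bash
python3 - <<'E'
from h import *
st=r.read_state();w=r.camera_info("wrist")
cv2.imwrite("pics/w3.png",r.camera("wrist")[60:330,180:480,::-1])
cv2.imwrite("pics/t3.png",r.camera("top")[:,:,::-1]);cv2.imwrite("pics/s3.png",r.camera("scene")[:,:,::-1])
print(st["time"],st["ee_pos"],st["eef_rot"],st["width"],st["ft_force"])
print(totool(st,np.array([.5883,.2086,.115])-st["ee_pos"]))
f=lambda x,k:cv2.resize(x,None,fx=k,fy=k,interpolation=cv2.INTER_CUBIC)
a=cv2.imread("pics/w3.png");b=cv2.imread("pics/s3.png")[120:255,350:500]
cv2.imwrite("pics/c3.png",np.hstack([f(a,1.2),f(b,2.4)]))
x=np.array([-.896,.444,0]);p=st["ee_pos"]
print("pred drum top/bottom in wrist",proj(w,[p[0],p[1],p[2]+.037]),proj(w,[p[0],p[1],p[2]-.043]),"tip",proj(w,[.5883,.2086,.17]))
s=r.camera_info("scene");print("scene bottom",proj(s,[p[0],p[1],p[2]-.043]),proj(s,[.5883,.2086,.17]))
E
```

```text
6.8667 [0.58972689 0.20595418 0.25418917] [ 2.29110184e-01  9.73400360e-01 -5.06003651e-04 -8.45709990e-05] 0.04942520867390573 [ 0.15894147 -0.07120683 -3.23895089]
[ 0.24665703  0.18741247 13.91871607]
pred drum top/bottom in wrist [319.97144757 281.51030484] [319.79334098 222.69144566] tip [321.65612926 203.37185326]
scene bottom [430.07059939 167.75165304] [428.74121068 180.49723913]
```

View pics/c3.png

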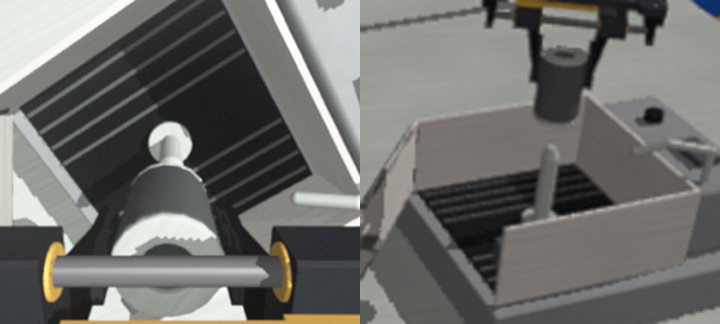

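The wrist crop shows the drum held upright, with the tip and collar seen ahead of its lower end at (170,150). The scene crop shows its lower end well above the tip. I'll shift slightly and lower slowly, watching the force.

Call:
arm_command(moves=[0.2, 0.2, 0.5, 0, 0, 0, 0.8, 0, 0, 0, 0.8, 0, 0, 0, 0.8, 0, 0, 0, 0.6, 0, 0, 0, 0.4, 0, 0, 0, 0.4, 0, 0, 0, 0.4, 0, 0, 0, 0, 0, 0, 0, 0, 0])

```text
time: 7.85
ee_pos: [0.5886, 0.2107, 0.2075]
eef_rot: [0.228, 0.974, 0.0, -0.0]
ft_force: [-0.3, -1.4, -3.1]
width: 0.0499
grip_force: 30.0
```

Call:
arm_command(moves=[0, 0, 0.3, 0, 0, 0, 0.3, 0, 0, 0, 0.3, 0, 0, 0, 0.3, 0, 0, 0, 0, 0, 0, 0, 0, 0])

```text
time: 8.35
ee_pos: [0.5885, 0.2107, 0.1953]
eef_rot: [0.228, 0.974, -0.0, -0.0]
ft_force: [-0.3, -0.4, -3.0]
width: 0.0502
grip_force: 30.0
```

The bore is over the spindle, 18 mm past the tip, with no side force. I'll keep lowering.

Call:
arm_command(moves=[0, 0, 0.5, 0, 0, 0, 0.6, 0, 0, 0, 0.6, 0, 0, 0, 0.6, 0, 0, 0, 0.6, 0, 0, 0, 0.6, 0, 0, 0, 0.5, 0, 0, 0, 0, 0, 0, 0, 0, 0])

```text
time: 9.1
ee_pos: [0.5885, 0.2106, 0.1553]
eef_rot: [0.228, 0.974, -0.0, -0.0]
ft_force: [-0.0, 0.3, -4.3]
width: 0.05
grip_force: 30.0
```

Call:
arm_command(moves=[0, 0, 0.5, 0, 0, 0, 0.6, 0, 0, 0, 0.6, 0, 0, 0, 0.6, 0, 0, 0, 0.5, 0, 0, 0, 0.3, 0, 0, 0, 0, 0, 0, 0, 0, 0])

```text
time: 9.77
ee_pos: [0.5886, 0.2107, 0.1244]
eef_rot: [0.228, 0.974, -0.0, -0.0]
ft_force: [0.4, -0.4, -3.4]
width: 0.0501
grip_force: 30.0
```

Call:
arm_command(moves=[0, 0, 0.2, 0, 0, 0, 0.2, 0, 0, 0, 0.2, 0, 0, 0, 0.1, 0, 0, 0, 0, 0, 0, 0, 0, 0])

```text
time: 10.27
ee_pos: [0.5886, 0.2107, 0.1175]
eef_rot: [0.228, 0.974, 0.0, -0.0]
ft_force: [0.5, -0.2, -4.5]
width: 0.0499
grip_force: 30.0
```

Call:
arm_command(moves=[0, 0, 0.1, 0, 0, 0, 0.1, 0, 0, 0, 0, 0, 0, 0, 0, 0])

```text
time: 10.6
ee_pos: [0.5888, 0.2107, 0.1157]
eef_rot: [0.228, 0.974, 0.0, 0.0]
ft_force: [0.0, -0.3, -3.3]
width: 0.0496
grip_force: 30.0
```

Call:
arm_command(moves=[0, 0, 0.1, 0, 0, 0, 0, 0, 0, 0, 0, 0])

```text
time: 10.85
ee_pos: [0.5889, 0.2107, 0.1156]
eef_rot: [0.228, 0.974, 0.0, 0.0]
ft_force: [-2.9, -1.2, 5.7]
width: 0.0501
grip_force: 30.0
```

Call:
arm_command(moves=[0, 0, 0.1, 0, 0, 0, 0, 0, 0, 0, 0, 0])

```text
time: 11.1
ee_pos: [0.589, 0.2108, 0.1156]
eef_rot: [0.228, 0.974, 0.001, 0.0]
ft_force: [-6.1, -2.0, 12.9]
width: 0.0499
grip_force: 30.0
```

It has touched the collar: z stays at 0.1156 and the upward force is rising. I'll relieve the push, open the fingers and rise.

Call:
arm_command(moves=[0, 0, -0.15, 0, 0, 0, 0, 0])

```text
time: 11.27
ee_pos: [0.5889, 0.2108, 0.1156]
eef_rot: [0.228, 0.974, 0.0, 0.0]
ft_force: [-2.1, -0.9, 5.3]
width: 0.0502
grip_force: 30.0
```

Call:
arm_command(moves=[0, 0, 0, 0, 0, 0, 0, 0, 0, 0, 0, 0, 0, 0, 0, 0, 0, 0, 0, 0, 0, 0, 0, 0, 0, 0, 0, 0, 0, 0, 0, 0], fingers=85)

```text
time: 11.93
ee_pos: [0.5886, 0.2107, 0.115]
eef_rot: [0.228, 0.974, 0.0, 0.0]
ft_force: [-0.4, -0.4, 0.4]
width: 0.0736
grip_force: 0.0
```

Call:
arm_command(moves=[0, 0, -0.5, 0, 0, 0, -1.5, 0, 0, 0, -2, 0, 0, 0, -3, 0, 0, 0, -4, 0, 0, 0, -3, 0, 0, 0, -1, 0, 0, 0, 0, 0, 0, 0, 0, 0, 0, 0, 0, 0])

```text
time: 12.77
ee_pos: [0.588, 0.2105, 0.2634]
eef_rot: [0.228, 0.974, -0.001, -0.001]
ft_force: [-0.3, 0.6, 0.7]
width: 0.0742
grip_force: 0.0
```

```bash
python3 - <<'E'
from h import *
st=r.read_state();i=r.camera_info("top");s=r.camera_info("scene")
t=r.camera("top")[:,:,::-1].copy();c=r.camera("scene")[:,:,::-1].copy();ww=r.camera("wrist")[:,:,::-1].copy();w=r.camera_info("wrist")
cv2.imwrite("pics/t4.png",t)
print(st["time"],st["ee_pos"],st["ft_force"],st["width"])
f=lambda x,k:cv2.resize(x,None,fx=k,fy=k,interpolation=cv2.INTER_CUBIC)
A=f(t[130:230,180:320],2.8);B=f(c[130:230,330:470],2.8);W=f(ww,1.225)[:300,:784]
cv2.imwrite("pics/c4.png",np.vstack([np.hstack([A,B]),W]))
for P in([.5885,.2095,.152],[.5885,.2095,.072]): print(proj(w,P),proj(s,P))
print("door edge",onz(i,306,149,.16),"hinge",onz(i,260,214,.16))
E
```

```text
12.7667 [0.58799023 0.21049476 0.26344031] [-0.25102694  0.55969547  0.73589848] 0.07415714895020628
[319.08096943 198.37781254] [428.20531532 186.07612815]
[319.21109277 180.31656103] [424.46504205 209.83873359]
door edge [ 0.66262912 -0.05223389  0.16      ] hinge [0.48688392 0.06837889 0.16      ]
```

View pics/c4.png

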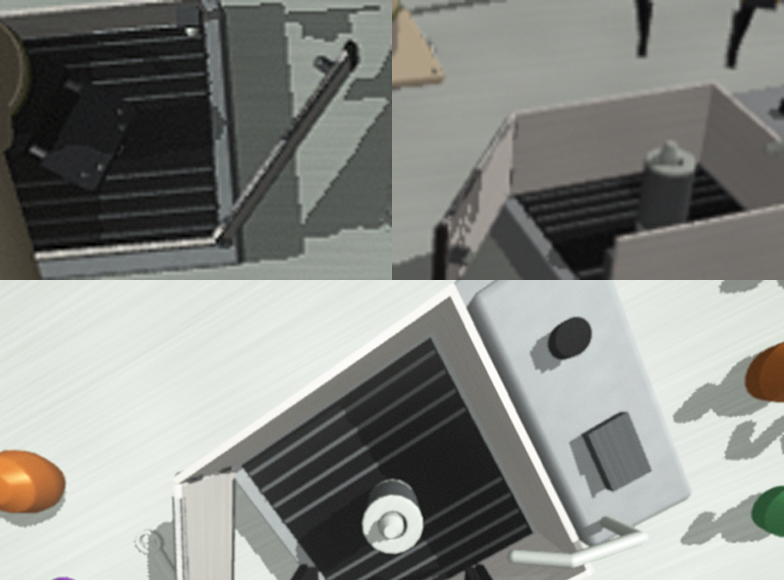

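The scene crop shows the drum on the collar with the tip standing proud at (670,155). The wrist crop shows it centred at (392,523) with clean hands-off clearance. In the top crop the door runs from hinge (222,238) to free edge (351,55), about 0.73 rad open. Next: close the fingers, turn the tool to face the door, and work out the push arc.

Call:
arm_command(moves=[0, 0, 0, -6, 0, 0, 0, -6, 0, 0, 0, -6, 0, 0, 0, -6, 0, 0, 0, 0, 0, 0, 0, 0], fingers=0)

```text
time: 13.42
ee_pos: [0.5884, 0.2106, 0.2644]
eef_rot: [0.022, 1.0, -0.0, -0.0]
ft_force: [-0.1, -0.2, -0.5]
width: 0.0419
grip_force: 0.0
```

```bash
python3 - <<'E'
from h import *
i=r.camera_info("top");st=r.read_state();sp=np.array([.5884,.2095])
best=None
t=np.array([onz(i,259.3,215,.16)[:2],onz(i,305.4,149.6,.16)[:2]]);print(t)
# yaw from guard rim line (hinge-side wall), crop picks
a=onz(i,125+68/1.8,120+186/1.8,.16);b=onz(i,125+240/1.8,120+171/1.8,.16);d=(a-b);print("yaw rim",np.degrees(np.arctan2(d[1],d[0])))
v=t[0]-sp;print("yaw hinge",np.degrees(np.arctan2(v[1],v[0]))-136.2+360)
yaw=np.radians(96);Rg=np.array([[np.cos(yaw),-np.sin(yaw)],[np.sin(yaw),np.cos(yaw)]])
h=sp+Rg@[-.12,.115];e=t[1]-h;g=Rg.T@e;print("hinge",h,"a",np.arctan2(-g[0],-g[1]),np.linalg.norm(e))
pos=st["ee_pos"].copy();print(pos,st["eef_rot"],st["joint_positions"][6],st["width"])
def P(a,gap,rad=.185): return h+Rg@(np.array([-np.sin(a),-np.cos(a)])*rad+np.array([-np.cos(a),np.sin(a)])*(.018+gap))
q=pos
for a,gap,z in[(.75,.03,.255),(.75,.03,.125),(.75,0,.125),(.6,0,.125),(.45,0,.125),(.3,0,.125),(.15,0,.125),(.1,0,.125),(0.03,0,.125),(0,0,.125)]:
    n=np.append(P(a,gap),z);print(a,n.round(3),totool(st,n-q).round(2));q=n
E
```

```text
[[ 0.48422056  0.07019152]
 [ 0.66097444 -0.05063153]]
yaw rim 95.41020270351761
yaw hinge 97.00965905293702
hinge [0.4865734 0.0781366] a 0.740719807868889 0.21678780446012177
[0.58842621 0.21056996 0.2644067 ] [ 2.21290340e-02  9.99755007e-01 -1.41886213e-04 -4.59207712e-04] 1.1462207685905594 0.04190517438024833
0.75 [ 0.606 -0.071  0.255] [ -2.96 -28.1    0.95]
0.75 [ 0.606 -0.071  0.125] [-1.0e-02  0.0e+00  1.3e+01]
0.75 [ 0.624 -0.048  0.125] [-1.7   2.47 -0.  ]
0.6 [ 0.641 -0.026  0.125] [-1.63  2.26 -0.  ]
0.45 [ 0.655 -0.001  0.125] [-1.27  2.48 -0.  ]
0.3 [0.665 0.025 0.125] [-0.88  2.64 -0.  ]
0.15 [0.671 0.052 0.125] [-0.48  2.74 -0.  ]
0.1 [0.672 0.061 0.125] [-0.07  0.93 -0.  ]
0.03 [0.672 0.074 0.125] [-0.02  1.3  -0.  ]
0 [0.672 0.08  0.125] [ 0.02  0.56 -0.  ]
```

Call:
arm_command(moves=[-0.4, -3.5, 0, 0, -0.4, -3.5, 0, 0, -0.4, -3.5, 0, 0, -0.4, -3.5, 0, 0, -0.4, -3.5, 0.2, 0, -0.4, -3.5, 0.2, 0, -0.3, -3.5, 0.3, 0, -0.3, -3.5, 0.3, 0, 0, -0.3, 0, 0, 0, 0, 0, 0, 0, 0, 0, 0])

```text
time: 14.33
ee_pos: [0.607, -0.0727, 0.2547]
eef_rot: [0.022, 1.0, 0.0, -0.0]
ft_force: [1.3, 0.5, -0.0]
width: 0.0004
grip_force: 0.0
```

Call:
arm_command(moves=[0, 0, 2, 0, 0, 0, 2.5, 0, 0, 0, 2.5, 0, 0, 0, 2.5, 0, 0, 0, 2, 0, 0, 0, 1.3, 0, 0, 0, 0, 0, 0, 0, 0, 0])

```text
time: 15.0
ee_pos: [0.6071, -0.0721, 0.1272]
eef_rot: [0.02, 1.0, 0.0, -0.0]
ft_force: [-0.6, 0.8, 0.7]
width: 0.0004
grip_force: 0.0
```

```bash
python3 - <<'E'
from h import *
st=r.read_state();i=r.camera_info("top");t=r.camera("top")[:,:,::-1].copy();c=r.camera("scene")[:,:,::-1].copy()
print(st["time"],st["ee_pos"],st["ft_force"],st["width"])
f=lambda x,k:cv2.resize(x,None,fx=k,fy=k,interpolation=cv2.INTER_CUBIC)
cv2.imwrite("pics/c5.png",np.hstack([f(t[110:250,180:360],2.2),f(c[110:250,300:480],2.2)]))
E
```

```text
15.0 [ 0.60711737 -0.07213247  0.1271902 ] [-0.60063769  0.83687203  0.71025992] 0.0003862717978385423
```

View pics/c5.png

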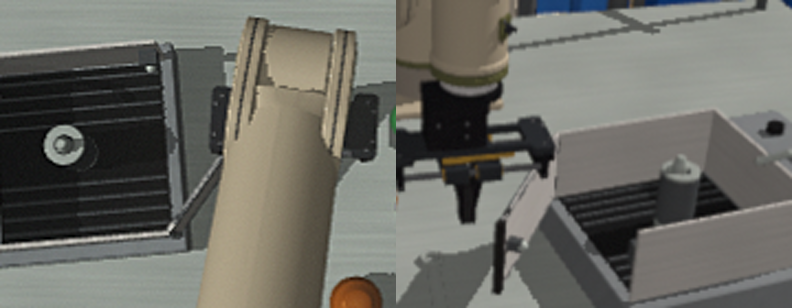

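The crops show the drum home (64,145 in the top part). The closed fingers are at (467,200), outside the door and below its top edge. Now I'll push along the arc.

Call:
arm_command(moves=[-0.85, 1.2, 0, 0, -0.85, 1.2, 0, 0, -0.8, 1.1, 0, 0, -0.8, 1.2, 0, 0, -0.65, 1.2, 0, 0, -0.6, 1.3, 0, 0, -0.45, 1.3, 0, 0, -0.45, 1.3, 0, 0, -0.25, 1.3, 0, 0, -0.25, 1.3, 0, 0])

```text
time: 15.93
ee_pos: [0.6717, 0.0495, 0.1269]
eef_rot: [0.02, 1.0, 0.0, -0.0]
ft_force: [0.1, -0.9, 1.0]
width: 0.0003
grip_force: 0.4
```

Call:
arm_command(moves=[0, 0.5, 0, 0, 0, 0.5, 0, 0, 0, 0.4, 0, 0, 0, 0.4, 0, 0, 0, 0, 0, 0])

```text
time: 16.35
ee_pos: [0.6721, 0.0656, 0.127]
eef_rot: [0.021, 1.0, -0.0, -0.0]
ft_force: [-0.7, -2.8, -0.2]
width: 0.0007
grip_force: 1.3
```

Call:
arm_command(moves=[0, 0.4, 0, 0, 0, 0.3, 0, 0, 0, 0.3, 0, 0, 0, 0.2, 0, 0, 0, 0, 0, 0])

```text
time: 16.77
ee_pos: [0.6729, 0.0795, 0.1271]
eef_rot: [0.02, 1.0, 0.001, 0.0]
ft_force: [0.5, -0.6, -0.5]
width: 0.0006
grip_force: 0.0
```

Call:
arm_command(moves=[0, 0.2, 0, 0, 0, 0.2, 0, 0, 0, 0, 0, 0])

```text
time: 17.02
ee_pos: [0.6729, 0.0804, 0.127]
eef_rot: [0.021, 1.0, -0.001, -0.0]
ft_force: [-1.3, -4.3, 1.0]
width: 0.0004
grip_force: 2.3
```

Call:
arm_command(moves=[0, 0.2, 0, 0, 0, 0, 0, 0, 0, 0, 0, 0])

```text
time: 17.27
ee_pos: [0.6729, 0.0805, 0.127]
eef_rot: [0.022, 1.0, -0.002, -0.0]
ft_force: [-2.6, -8.7, 1.4]
width: 0.0004
grip_force: 4.5
```

Call:
arm_command(moves=[0, -0.5, 0, 0, 0, -1, 0, 0, 0, -2, 0, 0, 0, -2.5, 0, 0, 0, -2.5, -1, 0, 0, 0, -3, 0, 0, 0, -4, 0, 0, -3, -4, 0, 0, -3.5, -2, 0, 0, -3.5, 0, 0, 0, 0, 0, 0, 0, 0, 0, 0])

```text
time: 18.27
ee_pos: [0.6652, -0.0991, 0.2608]
eef_rot: [0.023, 1.0, -0.0, 0.0]
ft_force: [0.5, 1.5, -0.1]
width: 0.0005
grip_force: 0.0
```

```bash
python3 - <<'E'
from h import *
st=r.read_state();t=r.camera("top")[:,:,::-1].copy();c=r.camera("scene")[:,:,::-1].copy()
print(st["time"],st["ee_pos"],st["ft_force"])
f=lambda x,k:cv2.resize(x,None,fx=k,fy=k,interpolation=cv2.INTER_CUBIC)
cv2.imwrite("pics/c6.png",np.hstack([f(t[110:250,120:300],2.2),f(c[130:270,310:490],2.2)]))
E
```

```text
18.2667 [ 0.66520631 -0.09910344  0.26075816] [ 0.51152471  1.54418886 -0.06329374]
```

View pics/c6.png

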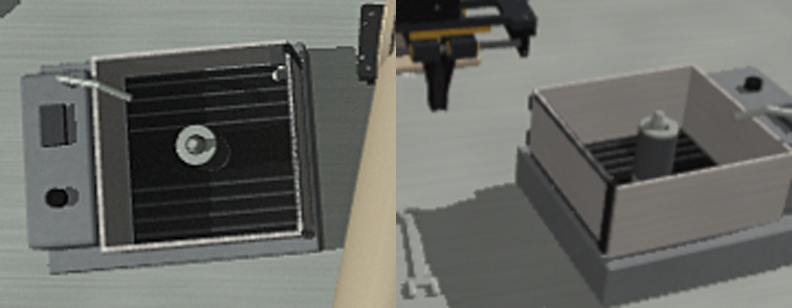

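The final crops show the door flush and shut: along (300,60) to (318,245) in the top part, with its free edge against the wall at (608,215) in the scene part. The drum is home with the tip proud, and the arm is clear. Handing in.

```bash
python3 -c "
from bench import r
print(r.close_job())"
```

```text
the job is handed in; nothing more can be done
None
```

I lowered the tall drum gently onto the spindle collar and let it go, pushed the guard door shut until the catch snapped, and handed the job in at about 18 s; the hand-in gave no verdict, but the last pictures show the drum home, the door shut and the arm clear.

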